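# Centre a guard blank on a self-centring drilling stage

### The job

Load the slotted rectangular guard blank for drilling: pick it up from the bench and lay it flat on the stage plate between the two open jaws, its long side parallel to the back stop, and let go of it. Then push it back until it bears firmly on the back stop, keep that pressure on for a moment, and after that push one of the linked jaws inward until both jaws squeeze the blank, again keeping the pressure on for a moment, so that it ends centred, square, against the stop and held snugly by both jaws. Be gentle: no dropping and no ramming it into the plate, stop or jaws; and leave the other blanks, tools and containers where they are.

Things in the scene. Friction and masses are not known exactly. Their poses are not given: they have to be found in the camera images.
- guard: The guard blank: a bare steel rectangular block, 34 mm (its x) by 60 mm (its y) by 12 mm high, with a 7 x 26 mm slot through its middle along y; about 180 g. Starts flat on the bench at any of three places. Origin: centre of its underside, z up.
- stage: The drilling stage, bolted to the bench: a steel plate 140 mm (x) by 170 mm (y) on a narrower grey base; the plate's top is 40 mm above the bench. Origin: centre of the base's underside, on the bench. Its x axis points to the back stop, away from the robot; y points left, from the right jaw to the left jaw; the centre line between the jaws is y = 0.
- stop: The back stop: a dark steel block 15 mm (x) by 40 mm (y) by 20 mm high, fixed on the plate's centre line, square to it, at a place along x that differs each time. Origin: centre of its underside, on the plate's top; the face that the blank bears on is 7.5 mm from the origin on the robot's side (-x).
- jaw_left: Left aluminium jaw: block 60 (x) x 16 (y) x 22 mm high, origin centre of its underside, on the plate's top; axes as the stage. Gripping face at y = -8 mm; behind it a push tab 34 (x) x 8 (y) x 34 mm high, outer face at y = +16 mm. Starts open at stage x = 12, y = 51 mm; slides inward up to 30 mm. Geared to the right jaw: pushing either moves both equally. Sliding takes about 2 N; stays where left.
- jaw_right: Right jaw, mirror image of the left: gripping face at y = +8 mm, outer face of its tab at y = -16 mm from its origin. Starts open at stage x = 12, y = -51 mm (gripping faces 86 mm apart). With the blank held snugly the jaw origins stand at stage y = +38 and -38 mm.
- disc: Bystander: a round steel blank, 42 mm across, 12 mm high, no slot. Origin: centre of its underside.
- bar: Bystander: a plain steel bar blank 24 mm (x) by 95 mm (y) by 10 mm high, no slot. Origin: centre of its underside.
- brush: Bystander: a hand brush lying on the bench.
- hammer: Bystander: a hammer lying on the bench.
- oil: Bystander: a grey oil bottle, 56 mm across and 130 mm high. Origin: centre of its underside.
- tin: Bystander: an open aluminium cup, 72 mm across and 75 mm high. Origin: centre of its underside.
- wrench: Bystander: a wrench lying on the bench.
Mind the look-alikes: they are no part of the job. Of the things that look like the stage, the smaller one is meant. What is shaped like the guard but blue is not meant.

How it is judged:
By the outcome, as a careful person would: the job done as asked, in the order asked, and still so for the second after the job is handed in, with the robot touching nothing.
It also fails if it takes over 69 s, if anything falls off the work surface, if the arm or the gripper's body presses on something with over 40 N, if the wrist force passes 120 N, or if a joint passes its speed limit or range.

### The arm

A 6-joint arm with a two-finger parallel gripper is mounted at the origin on the work surface. World frame = base frame: x ahead of the robot, y to its left, z up, the work surface at z = 0. Lengths are in m, angles in rad, forces in N, time in s.
With the tool pointing down it reaches from about 0.25 to 0.725 m from the base axis. Payload 4 kg.
Tool frame: the origin (TCP) lies at the very end of the fingers, on their centre line; the grasp point (between the pads) lies 19 mm behind it; z points along the fingers, y is the line along which they close (so a half turn about z gives the same grasp; the last joint's range is limited). The gripper opens to 85 mm and grips with 20 to 120 N. Pads are 22 mm wide; open, the fingers measure 114 mm over their backs; the gripper's body (76 mm by 85 mm) begins 54 mm behind the grasp point. The pads swing forward as they close: fully open they stand 13 mm farther back than shut.
Start: joints at [-1.164, 0.241, 0.005, 1.335, 0, 1.571], TCP at [0.198, -0.459, 0.193] pointing down, gripper open.
Joint ranges: [-2.72, 2.72], [-1.05, 1.87], [-1.09, 1.28], [-1.99, 2.15], [-1.42, 1.44], [-3.14, 3.14]. Speed limits (rad/s): [2.79, 2.79, 3.14, 3.14, 3.14, 3.14].

### API

Orientations are given as a unit quaternion [x, y, z, w].
In Python, from workcell import * gives the robot as it stands. The module is installed in compiled form; this text tells all that it offers.
- The arm moves only by the tool send_rows, never from a script. Its argument "steps" is text: rows parted by semicolons, each of 7 numbers parted by spaces: the opening, from -1 (shut) to 1 (fully open), then the shift along the world's x, y, z in m, then the turn, a rotation vector about the world's x, y, z in rad. A call has exactly 5 rows; each row shifts and turns the commanded pose from where the row before left it; what a row does not reach is not made up. A row lasts 1/12 s, in which the tool goes at most 41.7 mm and 7.16 degrees, less where a joint would pass 70% of its speed; a pose out of reach is approached as far as the arm can. A call is refused whole if a number of a shift passes 0.0417 or a number of a turn 0.125, either way. A call with a gripper value outside its range is refused whole. The fingers move at their own pace and stop on an object; the grip force is fixed at half the most. Time passes only in rows, so rows that do not move let the fingers close, or fill a call up. It gives the time, the measured TCP pose, the force, the opening and the grip force at its end, in the units of the state.
- get_obs(): the state, without advancing time (a new reading comes with each control period).
- camera(name): name is "side" or "top" or "wrist"; returns a dict with "frame" (420x560x3 uint8, red, green, blue), "range_z" (420x560 float32, m along the optical axis (not along the pixel's ray), 0 where there is no reading), "camera_matrix" (3x3 intrinsics, pixels), "k1" (the pictures are not rectified: a ray, as slopes to the right and down, at radius r is drawn at 1 + k1 r^2 times it, then the intrinsics apply), "extrinsics" (4x4, takes a point from world to camera coordinates); the wrist camera has in their place "T_tool_cam" (4x4, takes a point from camera to tool coordinates, whose origin is the TCP and whose axes are the flange's). Camera axes: x right, y down, z forward; pixel columns grow to the right and rows downward; lengths in m; the calibration is good to about 2 mm. A picture is of the moment at which its call begins: read the wrist's pose just before it.
- job_done(): hands the job in; it is judged then, once.
The state is a dict: "clock": time; "joint_pos": joint angles; "joint_vel": joint speeds; "tau": joint torques, N m; "eef_pos": TCP position; "tool_rot": TCP orientation; "ft_force": force on the tool from outside, world axes, zero at the start; "ft_torque": the same for the moment, N m; "grip_width": finger opening in m; "grasp_force": force on a finger pad.
Only numpy, scipy, OpenCV 4.12 (cv2) and the standard library are available. Lean on these libraries where they do the work, as an engineer would, in place of code of your own. Each camera call takes 0.05 s, during which the arm holds its last target. There are 200 camera calls.

## Working session

There is one attempt and no reset: what is moved stays moved. The work goes in short steps, Python scripts to look and compute and a tool call to move; the robot and the scene stay as the last step left them, time stands still between calls to the robot, and variables do not carry over. Pictures are saved under pics/ and viewed, at most 10 in all, crops included, and the job is handed in when it is done.

Besides the shell and the picture viewer there is one more tool, called after "Emit:" by a JSON object that holds its "method" and its "body". send_rows: Moves the arm, as the interface text tells. Its arguments: {"type":"object","properties":{"steps":{"type":"string"}},"required":["steps"]}

```bash
mkdir -p pics; cat > h.py <<'E'
from workcell import *
import numpy as np, cv2
def shot(n):
    o=get_obs(); c=camera(n); c['obs']=o
    np.savez(f'pics/{n}.npz',**{k:v for k,v in c.items() if k!='obs'},p=o['eef_pos'],q=o['tool_rot'])
    return c
E
python3 - <<'E'
from h import *
o=get_obs(); print(o)
t=shot('top'); s=shot('side')
print(t['camera_matrix'],t['k1'],t['extrinsics'])
cv2.imwrite('pics/top0.png',cv2.resize(t['frame'][:,:,::-1],(800,600)))
cv2.imwrite('pics/side0.png',s['frame'][:,:,::-1])
E
```

```text
{'clock': 0.0, 'joint_pos': array([-1.16402013e+00,  2.41427818e-01,  3.72142973e-03,  1.33521206e+00,
       -1.16981612e-05,  1.57080345e+00]), 'joint_vel': array([-0.00057732,  0.00011521,  0.00068182,  0.00188805, -0.00105691,
        0.00031711]), 'tau': array([-1.99769151e-03, -3.72312534e+01,  2.52410012e+01,  1.68251758e-02,
       -2.35833386e-04, -1.04172457e-05]), 'eef_pos': array([ 0.19753698, -0.45854135,  0.19240458]), 'tool_rot': array([ 9.79388010e-01,  2.01985149e-01, -2.20054600e-04, -1.03800807e-03]), 'ft_force': array([-0.096453  ,  0.15875515,  0.21401155]), 'ft_torque': array([ 0.03753357, -0.01294869, -0.00852304]), 'grasp_force': 0.0, 'grip_width': 0.08511605759731417}
[[424.08906282   0.         272.39700195]
 [  0.         424.08906282 210.6250258 ]
 [  0.           0.           1.        ]] -0.06889188895933243 [[ 0.01547747 -0.99980122  0.01256872 -0.00484688]
 [-0.98282054 -0.01752431 -0.18372993  0.52966828]
 [ 0.18391366 -0.00950912 -0.9828964   1.19659992]
 [ 0.          0.          0.          1.        ]]
```

View pics/top0.png

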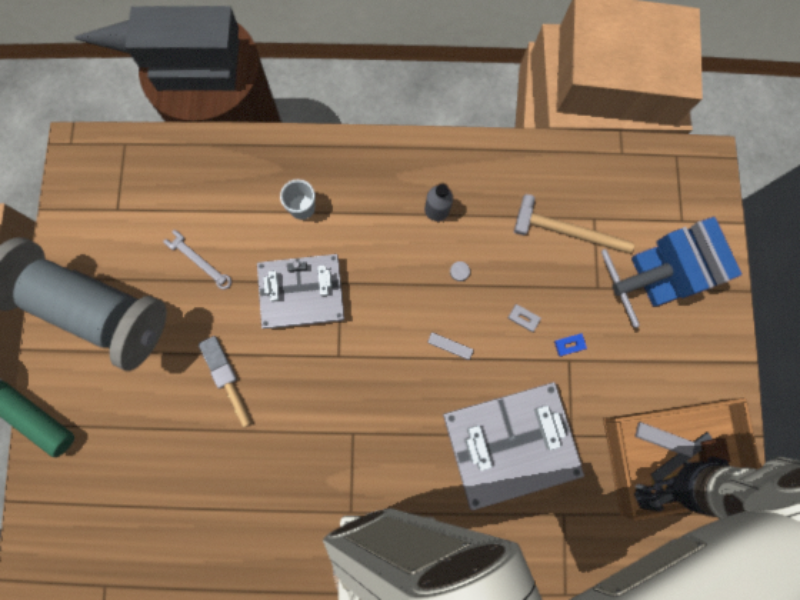

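View pics/side0.png

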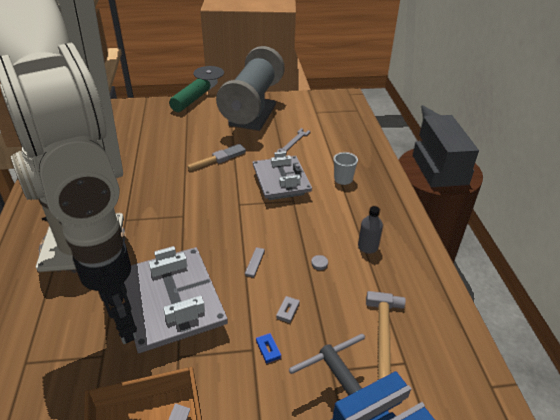

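Top picture (800x600): guard at about (525,318), the smaller stage at (301,291) with its stop at (297,265), blue look-alike at (571,345), bar at (451,346). The side view agrees. I'll turn these into world positions.

```bash
cat >> h.py <<'E'
from scipy.spatial.transform import Rotation as R
def cloud(n,full=False):
    c=np.load(f'pics/{n}.npz'); K=c['camera_matrix']; k1=float(c['k1']); Z=c['range_z'].astype(float)
    v,u=np.mgrid[0:420,0:560]; D=np.array([k1,0,0,0,0])
    n_=cv2.undistortPoints(np.stack([u,v],-1).reshape(-1,1,2).astype(float),K,D).reshape(420,560,2)
    P=np.concatenate([n_*Z[...,None],Z[...,None]],-1)
    if 'extrinsics' in c: T=np.linalg.inv(c['extrinsics'])
    else:
        T=np.eye(4); T[:3,:3]=R.from_quat(c['q']).as_matrix(); T[:3,3]=c['p']; T=T@c['T_tool_cam']
    W=P@T[:3,:3].T+T[:3,3]; W[Z==0]=np.nan
    return W,c['frame'],T,n_
def box(W,m):
    p=W[m][:,:2].astype(np.float32); (cx,cy),(w,h),a=cv2.minAreaRect(p*1000)
    return np.round([cx,cy,w,h,a],1),int(m.sum())
E
python3 - <<'E'
from h import *
W,F,T,_=cloud('top')
def reg(x0,x1,y0,y1,z0,z1):
    m=np.zeros((420,560),bool); m[int(y0*.7):int(y1*.7),int(x0*.7):int(x1*.7)]=1
    return m&(W[...,2]>z0)&(W[...,2]<z1)
print('guard',box(W,reg(505,545,300,335,.007,.02)))
print('disc',box(W,reg(445,475,258,285,.007,.02)),'bar',box(W,reg(425,478,328,362,.006,.02)))
print('plate',box(W,reg(250,350,245,335,.034,.046)))
print('jaws',box(W,reg(250,350,245,335,.055,.085)))
for a in [(297,265),(269,286),(325,281),(301,291),(525,318),(525,340)]: print(a,W[int(a[1]*.7),int(a[0]*.7)])
m=reg(283,309,255,280,.053,.07); print('stop',box(W,m))
E
```

```text
guard (array([ 507.5, -283.6,   58.3,   35.6,   61.8]), 187)
disc (array([ 606.5, -146.2,   39.9,   38. ,   89.2]), 138) bar (array([ 446.8, -124.8,   63.5,   93.4,    3.1]), 226)
plate (array([551.6, 191.4, 141.3, 171.1,   7.5]), 2206)
jaws (array([570.7, 193.8,  73.9, 134.3,   8. ]), 375)
(297, 265) [0.59889689 0.19655124 0.06829241]
(269, 286) [0.55480925 0.25141908 0.06021865]
(325, 281) [0.56856545 0.13756888 0.06122257]
(301, 291) [0.5506441  0.18910979 0.04224046]
(525, 318) [ 0.50936957 -0.28752873 -0.00454713]
(525, 340) [ 0.46273717 -0.2858816  -0.00235965]
stop (array([599.7, 196.7,  15.5,  39.3,   8.9]), 75)
```

Checks agree: guard 58x36 at 12 mm height, plate 141x171 at 40 mm, stop 15.5x39. Next, go over the guard with the tool's closing line turned to its short side.

Emit:
{"method": "send_rows", "body": {"steps": "0.15 0.031 0.0175 0 0 0 0.067;0.15 0.031 0.0175 0 0 0 0.067;0.15 0.031 0.0175 0 0 0 0.067;0.15 0.031 0.0175 0 0 0 0.067;0.15 0.031 0.0175 0 0 0 0.067"}}

```text
clock: 0.52
eef_pos: [0.3537, -0.3705, 0.1929]
tool_rot: [0.932, 0.364, -0.0, -0.0]
ft_force: [-0.3, -1.0, 0.4]
grip_width: 0.0489
grasp_force: 0.0
```

Emit:
{"method": "send_rows", "body": {"steps": "0.15 0.031 0.0175 0 0 0 0.067;0.15 0.031 0.0175 0 0 0 0.067;0.15 0.031 0.0175 0 0 0 0.067;0.15 0.031 0.0175 0 0 0 0.067;0.15 0.031 0.0175 0 0 0 0.067"}}

```text
clock: 0.93
eef_pos: [0.5089, -0.2829, 0.1927]
tool_rot: [0.858, 0.514, -0.0, -0.0]
ft_force: [-0.1, -0.2, 0.1]
grip_width: 0.0493
grasp_force: 0.0
```

Emit:
{"method": "send_rows", "body": {"steps": "0.15 0 0 0 0 0 0;0.15 0 0 0 0 0 0;0.15 0 0 0 0 0 0;0.15 0 0 0 0 0 0;0.15 0 0 0 0 0 0"}}

```text
clock: 1.35
eef_pos: [0.5067, -0.285, 0.1934]
tool_rot: [0.859, 0.512, -0.0, -0.0]
ft_force: [-0.4, -0.4, 0.9]
grip_width: 0.0492
grasp_force: 0.0
```

```bash
python3 - <<'E'
from h import *
c=shot('wrist'); o=c['obs']; print(o['eef_pos'],o['tool_rot'],o['grip_width'],c['T_tool_cam'])
cv2.imwrite('pics/w1.png',c['frame'][:,:,::-1])
W,F,T,_=cloud('wrist')
m=(np.hypot(W[...,0]-.5075,W[...,1]+.2836)<.05)&(W[...,2]>.007)&(W[...,2]<.018)
print(box(W,m)); b=(np.hypot(W[...,0]-.5075,W[...,1]+.2836)<.07)&(W[...,2]<.005); print(np.nanmedian(W[b][:,2]),np.nanmedian(W[m][:,2]))
E
```

```text
[ 0.5066606  -0.28503354  0.19339403] [ 8.59092985e-01  5.11819503e-01 -1.59905147e-04 -1.15884620e-04] 0.049162281598647946 [[-6.83171984e-04 -9.61909453e-01 -2.73367403e-01  6.94658584e-02]
 [ 9.99999737e-01 -5.90470921e-04 -4.21382515e-04  2.64409456e-04]
 [ 2.43916323e-04 -2.73367619e-01  9.61909604e-01 -1.81258296e-01]
 [ 0.00000000e+00  0.00000000e+00  0.00000000e+00  1.00000000e+00]]
(array([ 507.2, -282.2,   60.4,   33.4,   61.9]), 1740)
0.0005929863852206507 0.012516256735062625
```

View pics/w1.png

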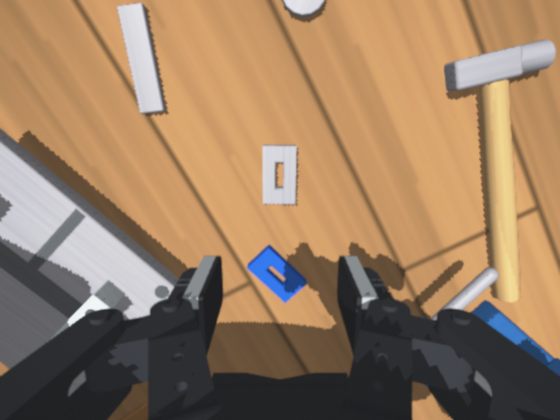

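The wrist view shows the guard, slot visible, at (280,175), square to the fingers. It measures 60.4x33.4 at 12.5 mm height, so I'll descend and grip.

Emit:
{"method": "send_rows", "body": {"steps": "0.15 0.0005 0.0028 -0.03 0 0 0.005;0.15 0 0 -0.03 0 0 0;0.15 0 0 -0.03 0 0 0;0.15 0 0 -0.03 0 0 0;0.15 0 0 -0.03 0 0 0"}}

```text
clock: 1.82
eef_pos: [0.5077, -0.2822, 0.0426]
tool_rot: [0.858, 0.514, 0.0, 0.0]
ft_force: [1.3, -0.4, -0.1]
grip_width: 0.0493
grasp_force: 0.0
```

Emit:
{"method": "send_rows", "body": {"steps": "0.15 0 0 -0.015 0 0 0;0.15 0 0 -0.012 0 0 0;0.15 0 0 -0.006 0 0 0;0.15 0 0 -0.003 0 0 0;0.15 0 0 0 0 0 0"}}

```text
clock: 2.23
eef_pos: [0.5079, -0.2819, 0.0073]
tool_rot: [0.858, 0.514, -0.0, -0.0]
ft_force: [0.1, 0.5, 1.0]
grip_width: 0.0494
grasp_force: 0.0
```

Emit:
{"method": "send_rows", "body": {"steps": "0.15 0 0 -0.002 0 0 0;0.15 0 0 -0.002 0 0 0;0 0 0 0 0 0 0;-0.3 0 0 0 0 0 0;-0.6 0 0 0 0 0 0"}}

```text
clock: 2.65
eef_pos: [0.5087, -0.2815, 0.0038]
tool_rot: [0.857, 0.515, 0.0, 0.0]
ft_force: [-0.5, 0.0, -1.1]
grip_width: 0.0195
grasp_force: 0.0
```

Emit:
{"method": "send_rows", "body": {"steps": "-0.6 0 0 0 0 0 0;-0.6 0 0 0 0 0 0;-0.6 0 0 0 0 0 0;-0.6 0 0 0 0 0 0;-0.6 0 0 0 0 0 0"}}

```text
clock: 3.07
eef_pos: [0.5083, -0.2814, 0.0033]
tool_rot: [0.857, 0.515, -0.0, -0.0]
ft_force: [0.2, -0.4, 0.5]
grip_width: 0.017
grasp_force: 0.0
```

No contact: the fingers closed to the commanded 17 mm. I'll look before doing anything else.

```bash
python3 - <<'E'
from h import *
c=shot('wrist'); s=shot('side')
a=c['frame'][120:420,80:480]; b=s['frame'][220:380,220:380]
im=np.zeros((600,800,3),np.uint8); im[:300,:400]=a; im[:,:][0:400,400:800]=cv2.resize(b,(400,400))
cv2.imwrite('pics/w2.png',im[:,:,::-1])
W,F,T,_=cloud('wrist')
m=(np.hypot(W[...,0]-.5075,W[...,1]+.2836)<.05)&(W[...,2]>.007)&(W[...,2]<.018); print(box(W,m))
E
```

```text
(array([ 507.3, -282.5,   60.8,   34.1,   61.2]), 5422)
```

View pics/w2.png

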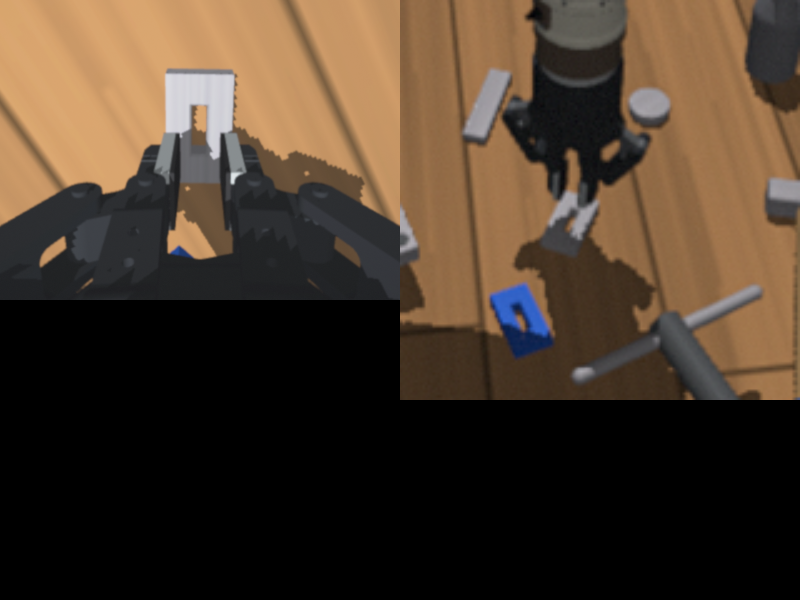

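Left half: the pads' ends lie over the guard's top (about rows 135-180), so the tips are still above it. I'll measure the tip height from the depth image.

```bash
python3 - <<'E'
from h import *
for n in ('wrist','side'):
    W,F,T,_=cloud(n)
    c=np.load('pics/wrist.npz'); Rm=R.from_quat(c['q']).as_matrix()
    L=(W-c['p'])@Rm
    m=(abs(L[...,0])<.03)&(abs(L[...,1])<.04)&(W[...,2]>.0155)
    z=W[...,2][m]; print(n,m.sum(),np.percentile(z,[0,1,5,20,50]))
    mm=m&(W[...,2]<.03); print(np.round(L[mm][::max(1,mm.sum()//15)]*1000,0).tolist())
print(get_obs()['ft_force'])
E
```

```text
wrist 35098 [0.04098354 0.05116257 0.06642078 0.09280119 0.10757251]
[]
side 2985 [0.01688704 0.05041517 0.07553538 0.13281348 0.28743812]
[[-7.0, 11.0, -14.0]]
[-0.32810963 -1.19613771 -0.46844791]
```

```bash
python3 - <<'E'
from h import *
c=np.load('pics/wrist.npz'); Rm=R.from_quat(c['q']).as_matrix()
W,F,T,_=cloud('wrist'); L=(W-c['p'])@Rm
for u in (252,258,315,320):
    print(u,[(v,np.round(L[v,u]*1000).tolist()) for v in range(250,345,10)])
W,F,T,_=cloud('side'); L=(W-c['p'])@Rm
# side crop is 2.5x from (220,220)
for x,y in [(555,190),(590,190),(556,170),(588,170),(575,205),(575,240)]:
    u=220+int((x-400)/2.5); v=220+int(y/2.5); print((u,v),np.round(L[v,u]*1000),W[v,u])
E
```

```text
252 [(250, [-2.0, -14.0, -9.0]), (260, [11.0, -11.0, -51.0]), (270, [11.0, -10.0, -59.0]), (280, [11.0, -9.0, -68.0]), (290, [11.0, -9.0, -74.0]), (300, [9.0, -9.0, -76.0]), (310, [5.0, -9.0, -76.0]), (320, [0.0, -9.0, -75.0]), (330, [-3.0, -9.0, -76.0]), (340, [-7.0, -9.0, -76.0])]
258 [(250, [-1.0, -11.0, -10.0]), (260, [11.0, -8.0, -50.0]), (270, [7.0, -8.0, -51.0]), (280, [3.0, -8.0, -52.0]), (290, [-0.0, -8.0, -53.0]), (300, [-4.0, -8.0, -55.0]), (310, [nan, nan, nan]), (320, [-51.0, -13.0, 3.0]), (330, [-57.0, -13.0, 2.0]), (340, [-63.0, -13.0, 2.0])]
315 [(250, [-7.0, 20.0, 3.0]), (260, [11.0, 14.0, -51.0]), (270, [11.0, 13.0, -59.0]), (280, [11.0, 13.0, -67.0]), (290, [11.0, 12.0, -74.0]), (300, [12.0, 11.0, -83.0]), (310, [13.0, 10.0, -89.0]), (320, [12.0, 10.0, -94.0]), (330, [11.0, 10.0, -96.0]), (340, [8.0, 10.0, -97.0])]
320 [(250, [-7.0, 23.0, 4.0]), (260, [-12.0, 23.0, 3.0]), (270, [11.0, 15.0, -59.0]), (280, [11.0, 14.0, -67.0]), (290, [11.0, 14.0, -74.0]), (300, [13.0, 13.0, -83.0]), (310, [12.0, 12.0, -87.0]), (320, [12.0, 12.0, -93.0]), (330, [17.0, 10.0, -104.0]), (340, [16.0, 10.0, -108.0])]
(282, 296) [-11. -12. -53.] [ 0.49224279 -0.28572826  0.05664425]
(296, 296) [ -9.  19. -64.] [ 0.52143933 -0.29814624  0.06767476]
(282, 288) [-11. -13. -80.] [ 0.49178664 -0.28513813  0.08308309]
(295, 288) [-12.  17. -94.] [ 0.51778569 -0.30029165  0.09737115]
(290, 302) [16. -2. -5.] [ 0.51442969 -0.26617145  0.00870353]
(290, 316) [-24.  13.  -9.] [ 0.50838359 -0.30852976  0.01221205]
```

Both cameras put the real finger ends about 50 mm behind the reported TCP, the guard is untouched, and no force was felt. I'll trust that measurement: open, go down another 42 mm, and measure the tips again.

Emit:
{"method": "send_rows", "body": {"steps": "0.15 -0.0008 -0.001 0 0 0 0;0.15 0 0 0 0 0 0;0.15 0 0 -0.012 0 0 0;0.15 0 0 -0.012 0 0 0;0.15 0 0 -0.006 0 0 0"}}

```text
clock: 3.58
eef_pos: [0.5068, -0.2821, -0.0279]
tool_rot: [0.857, 0.515, -0.0, -0.001]
ft_force: [-0.1, 0.1, -0.7]
grip_width: 0.0491
grasp_force: 0.0
```

Emit:
{"method": "send_rows", "body": {"steps": "0.15 0 0 -0.005 0 0 0;0.15 0 0 -0.003 0 0 0;0.15 0 0 -0.002 0 0 0;0.15 0 0 0 0 0 0;0.15 0 0 0 0 0 0"}}

```text
clock: 4.0
eef_pos: [0.5078, -0.2825, -0.0364]
tool_rot: [0.857, 0.515, 0.0, 0.0]
ft_force: [0.5, 0.3, -0.0]
grip_width: 0.0492
grasp_force: 0.0
```

```bash
python3 - <<'E'
from h import *
c=shot('wrist'); s=shot('side'); print(c['obs']['eef_pos'],c['obs']['ft_force'],c['obs']['grip_width'])
p=c['obs']['eef_pos'];Rm=R.from_quat(c['obs']['tool_rot']).as_matrix()
for n in ('wrist','side'):
    W=cloud(n)[0]; L=(W-p)@Rm*1000
    m=(abs(L[...,0])<14)&(abs(L[...,1])<42)&(abs(L[...,1])>18)&(L[...,2]<-20)&(L[...,2]>-75)&(W[...,2]<.05)&(W[...,2]>.004)
    for sg in (-1,1):
        q=L[m&(L[...,1]*sg>0)]; 
        if len(q): i=np.argsort(-q[:,2])[:8]; print(n,sg,len(q),np.round(q[i],0).tolist())
im=np.zeros((400,800,3),np.uint8); im[:300,:400]=c['frame'][120:420,80:480]; im[:,400:]=cv2.resize(s['frame'][220:380,220:380],(400,400))
cv2.imwrite('pics/w3.png',im[:,:,::-1])
E
```

```text
[ 0.50779916 -0.28254154 -0.03640517] [ 0.54524466  0.29872484 -0.04832489] 0.0491696271715233
wrist -1 1977 [[0.0, -25.0, -41.0], [-2.0, -25.0, -41.0], [-2.0, -25.0, -41.0], [-0.0, -24.0, -42.0], [-0.0, -24.0, -42.0], [7.0, -25.0, -42.0], [-1.0, -24.0, -42.0], [6.0, -25.0, -42.0]]
wrist 1 1966 [[-2.0, 25.0, -41.0], [-4.0, 25.0, -41.0], [-0.0, 25.0, -41.0], [-1.0, 25.0, -41.0], [-1.0, 25.0, -42.0], [7.0, 25.0, -42.0], [-4.0, 25.0, -42.0], [6.0, 25.0, -42.0]]
side -1 73 [[5.0, -24.0, -43.0], [-9.0, -24.0, -43.0], [-3.0, -24.0, -44.0], [-12.0, -28.0, -45.0], [5.0, -24.0, -45.0], [-13.0, -30.0, -46.0], [-8.0, -24.0, -46.0], [-2.0, -24.0, -47.0]]
side 1 62 [[-11.0, 40.0, -41.0], [4.0, 18.0, -41.0], [-12.0, 31.0, -45.0], [-10.0, 32.0, -46.0], [-13.0, 26.0, -47.0], [-12.0, 30.0, -47.0], [-13.0, 28.0, -47.0], [-11.0, 28.0, -49.0]]
```

View pics/w3.png

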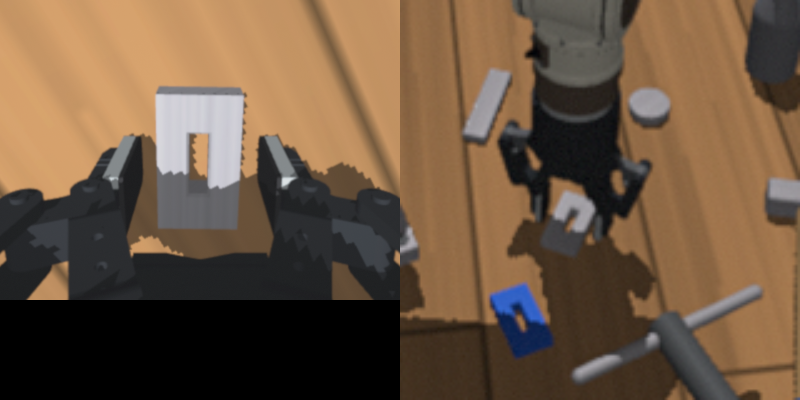

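```bash
python3 - <<'E'
from h import *
c=np.load('pics/wrist.npz'); Rm=R.from_quat(c['q']).as_matrix()
W=cloud('wrist')[0]; L=(W-c['p'])@Rm*1000
m=(abs(L[...,0])<12)&(abs(abs(L[...,1])-24.7)<1.2)
h,e=np.histogram(W[...,2][m]*1000,bins=np.arange(-4,30,1)); print(dict(zip(e,h)))
for v in (255,265,275,285): print([(u,np.round(L[v,u]).tolist()) for u in range(190,226,4)])
E
```

```text
{np.int64(-4): np.int64(0), np.int64(-3): np.int64(0), np.int64(-2): np.int64(1), np.int64(-1): np.int64(70), np.int64(0): np.int64(259), np.int64(1): np.int64(106), np.int64(2): np.int64(4), np.int64(3): np.int64(0), np.int64(4): np.int64(6), np.int64(5): np.int64(19), np.int64(6): np.int64(32), np.int64(7): np.int64(43), np.int64(8): np.int64(43), np.int64(9): np.int64(49), np.int64(10): np.int64(51), np.int64(11): np.int64(38), np.int64(12): np.int64(57), np.int64(13): np.int64(57), np.int64(14): np.int64(47), np.int64(15): np.int64(60), np.int64(16): np.int64(52), np.int64(17): np.int64(59), np.int64(18): np.int64(59), np.int64(19): np.int64(62), np.int64(20): np.int64(59), np.int64(21): np.int64(58), np.int64(22): np.int64(70), np.int64(23): np.int64(63), np.int64(24): np.int64(67), np.int64(25): np.int64(67), np.int64(26): np.int64(70), np.int64(27): np.int64(66), np.int64(28): np.int64(75)}
[(190, [7.0, -39.0, -36.0]), (194, [8.0, -37.0, -38.0]), (198, [7.0, -35.0, -36.0]), (202, [8.0, -34.0, -37.0]), (206, [11.0, -30.0, -45.0]), (210, [11.0, -28.0, -44.0]), (214, [11.0, -27.0, -46.0]), (218, [12.0, -25.0, -46.0]), (222, [8.0, -25.0, -37.0])]
[(190, [3.0, -39.0, -38.0]), (194, [3.0, -37.0, -37.0]), (198, [11.0, -31.0, -55.0]), (202, [11.0, -30.0, -55.0]), (206, [11.0, -28.0, -55.0]), (210, [11.0, -26.0, -55.0]), (214, [11.0, -25.0, -53.0]), (218, [9.0, -24.0, -50.0]), (222, [3.0, -25.0, -37.0])]
[(190, [7.0, -34.0, -56.0]), (194, [11.0, -31.0, -63.0]), (198, [11.0, -29.0, -64.0]), (202, [11.0, -28.0, -64.0]), (206, [11.0, -26.0, -64.0]), (210, [11.0, -25.0, -64.0]), (214, [8.0, -25.0, -57.0]), (218, [5.0, -24.0, -51.0]), (222, [0.0, -25.0, -41.0])]
[(190, [11.0, -30.0, -71.0]), (194, [11.0, -29.0, -70.0]), (198, [12.0, -27.0, -72.0]), (202, [11.0, -26.0, -71.0]), (206, [11.0, -25.0, -71.0]), (210, [9.0, -25.0, -66.0]), (214, [5.0, -24.0, -59.0]), (218, [1.0, -24.0, -52.0]), (222, [-3.0, -24.0, -43.0])]
```

The pads end about 4.5 mm above the bench, with the guard between them, 12 mm high. I'll close here.

Emit:
{"method": "send_rows", "body": {"steps": "0 0 0 0 0 0 0;-0.1 0 0 0 0 0 0;-0.2 0 0 0 0 0 0;-0.5 0 0 0 0 0 0;-0.8 0 0 0 0 0 0"}}

```text
clock: 4.52
eef_pos: [0.5077, -0.2825, -0.0361]
tool_rot: [0.857, 0.515, 0.0, 0.0]
ft_force: [-1.3, 0.6, 4.5]
grip_width: 0.0319
grasp_force: 60.5
```

Emit:
{"method": "send_rows", "body": {"steps": "-1 0 0 0 0 0 0;-1 0 0 0 0 0 0;-1 0 0 0 0 0 0;-1 0 0 0.003 0 0 0;-1 0 0 0.005 0 0 0"}}

```text
clock: 4.93
eef_pos: [0.5067, -0.2819, -0.0295]
tool_rot: [0.857, 0.515, -0.0, -0.001]
ft_force: [0.3, 0.0, -2.5]
grip_width: 0.0322
grasp_force: 59.8
```

Gripped at 60 N. I'll lift and carry it toward the small stage, stopping short to look at it.

Emit:
{"method": "send_rows", "body": {"steps": "-1 0 0 0.015 0 0 0;-1 0 0 0.03 0 0 0;-1 0 0 0.04 0 0 0;-1 0 0.01 0.04 0 0 0.02;-1 0.002 0.02 0.04 0 0 0.04"}}

```text
clock: 5.35
eef_pos: [0.5089, -0.255, 0.1353]
tool_rot: [0.842, 0.54, -0.0, 0.0]
ft_force: [1.6, 0.2, -1.5]
grip_width: 0.0319
grasp_force: 59.9
```

Emit:
{"method": "send_rows", "body": {"steps": "-1 0.004 0.03 0.03 0 0 0.05;-1 0.004 0.035 0.015 0 0 0.05;-1 0.004 0.035 0.005 0 0 0.05;-1 0.004 0.035 0 0 0 0.05;-1 0.004 0.035 0 0 0 0.05"}}

```text
clock: 5.77
eef_pos: [0.5296, -0.083, 0.1838]
tool_rot: [0.767, 0.642, 0.001, 0.001]
ft_force: [0.1, 0.4, -1.8]
grip_width: 0.0322
grasp_force: 59.9
```

Emit:
{"method": "send_rows", "body": {"steps": "-1 0.004 0.035 0 0 0 0.05;-1 0.004 0.035 0 0 0 0.05;-1 0.004 0.035 0 0 0 0.05;-1 0.004 0.035 0 0 0 0.05;-1 0.004 0.03 0 0 0 0.05"}}

```text
clock: 6.18
eef_pos: [0.5489, 0.0879, 0.1828]
tool_rot: [0.68, 0.733, -0.0, -0.0]
ft_force: [0.9, -0.7, -1.7]
grip_width: 0.0319
grasp_force: 60.0
```

Emit:
{"method": "send_rows", "body": {"steps": "-1 0 0.02 0 0 0 0.05;-1 0 0.02 0 0 0 0.01;-1 0 0.01 0 0 0 0;-1 0 0 0 0 0 0;-1 0 0 0 0 0 0"}}

```text
clock: 6.6
eef_pos: [0.5491, 0.1353, 0.1826]
tool_rot: [0.659, 0.752, -0.001, 0.0]
ft_force: [0.9, 0.1, -1.9]
grip_width: 0.0318
grasp_force: 59.9
```

```bash
python3 - <<'E'
from h import *
c=shot('wrist'); o=c['obs']; print(o['eef_pos'],o['tool_rot'],o['ft_force'],o['grip_width'])
cv2.imwrite('pics/w4.png',c['frame'][:,:,::-1])
W,F,T,_=cloud('wrist')
near=(abs(W[...,0]-.552)<.1)&(abs(W[...,1]-.19)<.12)
def z(a,b): return near&(W[...,2]>a)&(W[...,2]<b)
print('plate',box(W,z(.036,.044)),np.nanmedian(W[...,2][z(.036,.044)]))
print('jawtops',box(W,z(.058,.066))); print('tabs',box(W,z(.07,.08)))
p=W[...,:2]-[.5997,.1967]; print('stop',box(W,z(.056,.066)&(np.hypot(p[...,0],p[...,1])<.026)))
E
```

```text
[0.54907925 0.13528298 0.18259582] [ 6.59157164e-01  7.52005013e-01 -5.34601095e-04  8.98838932e-05] [ 0.87167708  0.11066421 -1.93009563] 0.03180217289311485
plate (array([551. , 192.6, 140.5, 170.2,   7.3]), 25616) 0.04066421267493675
jawtops (array([569.9, 194.6,  73.2, 118.1,   7.5]), 3948)
tabs (array([562.9, 193.9,  33.5, 132.9,   7.4]), 993)
stop (array([598.6, 198.6,  15.3,  39.3,   7.4]), 853)
```

View pics/w4.png

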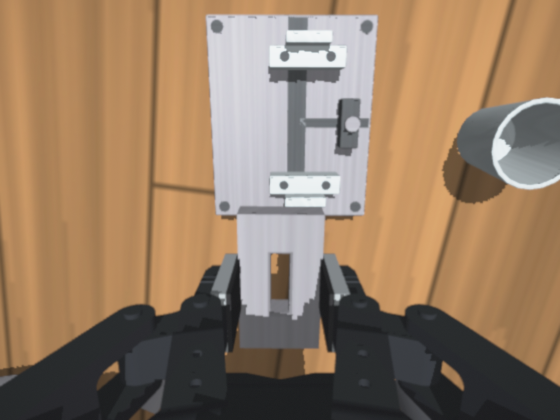

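The wrist view shows the smaller stage upright: jaws at (307,55) and (305,185), stop at (348,123), guard held at (280,275). Sizes fit: 140.5x170, stop at stage x=48, y≈0, yaw 7.4°. Next, measure the guard in the hand.

```bash
python3 - <<'E'
from h import *
c=np.load('pics/wrist.npz'); W=cloud('wrist')[0]; p=c['p']
d=W-p; m=(np.hypot(d[...,0],d[...,1])<.045)&(abs(d[...,2]-.048)<.006)
m[:, :238]=0; m[:,326:]=0
print(box(W,m),np.nanmedian(d[...,2][m]))
q=d[m]; A=np.c_[q[:,:2],np.ones(len(q))]; s=np.linalg.lstsq(A,q[:,2],rcond=None)[0]; print('tilt deg',np.degrees(s[:2]),s[2])
print('p',p,'yaw',np.degrees(2*np.arctan2(c['q'][1],c['q'][0]))-90)
E
```

```text
(array([550.2, 134.9,  35.7,  61.6,   6.9]), 10554) 0.048677562401796826
tilt deg [ 0.01344271 -0.49855863] 0.04855917764480682
p [0.54907925 0.13528298 0.18259582] yaw 7.52873534758794
```

Emit:
{"method": "send_rows", "body": {"steps": "-1 -0.001 0.015 0 0 0 0;-1 -0.001 0.02 0 0 0 0;-1 -0.001 0.015 -0.01 0 0 0;-1 -0.001 0.007 -0.02 0 0 0;-1 0 0 -0.03 0 0 0"}}

```text
clock: 7.07
eef_pos: [0.5479, 0.1933, 0.1254]
tool_rot: [0.659, 0.752, 0.003, 0.002]
ft_force: [1.2, -0.1, -1.4]
grip_width: 0.032
grasp_force: 59.9
```

Emit:
{"method": "send_rows", "body": {"steps": "-1 0 0 -0.03 0 0 0;-1 0 0 -0.03 0 0 0;-1 0 0 -0.02 0 0 0;-1 0 0 -0.015 0 0 0;-1 0 0 -0.01 0 0 0"}}

```text
clock: 7.48
eef_pos: [0.5442, 0.1902, 0.0157]
tool_rot: [0.66, 0.751, -0.002, -0.001]
ft_force: [-0.9, -0.0, -1.0]
grip_width: 0.0322
grasp_force: 59.8
```

Emit:
{"method": "send_rows", "body": {"steps": "-1 0 0 -0.004 0 0 0;-1 0 0 -0.002 0 0 0;-1 0 0 0 0 0 0;-1 0 0 0 0 0 0;-1 0 0 0 0 0 0"}}

```text
clock: 7.9
eef_pos: [0.5464, 0.1928, 0.0132]
tool_rot: [0.659, 0.752, 0.001, 0.001]
ft_force: [0.7, 0.2, -2.0]
grip_width: 0.032
grasp_force: 59.8
```

Emit:
{"method": "send_rows", "body": {"steps": "-1 0 0 -0.0015 0 0 0;-1 0 0 -0.0015 0 0 0;-1 0 0 -0.001 0 0 0;-1 0 0 0 0 0 0;-1 0 0 0 0 0 0"}}

```text
clock: 8.32
eef_pos: [0.5451, 0.1926, 0.0078]
tool_rot: [0.659, 0.752, -0.0, -0.0]
ft_force: [0.9, 1.2, -1.3]
grip_width: 0.0324
grasp_force: 59.9
```

Emit:
{"method": "send_rows", "body": {"steps": "-1 0 0 -0.001 0 0 0;-1 0 0 0 0 0 0;-1 0 0 -0.001 0 0 0;-1 0 0 0 0 0 0;-1 0 0 0 0 0 0"}}

```text
clock: 8.73
eef_pos: [0.5452, 0.1925, 0.0058]
tool_rot: [0.659, 0.752, -0.0, -0.0]
ft_force: [0.4, 0.3, -3.1]
grip_width: 0.0321
grasp_force: 59.9
```

Emit:
{"method": "send_rows", "body": {"steps": "-1 0 0 -0.0007 0 0 0;-1 0 0 0 0 0 0;-1 0 0 0 0 0 0;-1 0 0 0 0 0 0;-1 0 0 0 0 0 0"}}

```text
clock: 9.15
eef_pos: [0.5453, 0.1925, 0.0052]
tool_rot: [0.659, 0.752, -0.0, 0.0]
ft_force: [-0.0, -0.8, -0.8]
grip_width: 0.0323
grasp_force: 59.9
```

```bash
python3 - <<'E'
from h import *
for i in range(4):
    c=camera('wrist'); o=get_obs(); print(o['eef_pos'],o['ft_force'])
E
```

```text
[0.54536794 0.19256556 0.00523262] [-0.177177   -0.00459884 -1.51815413]
[0.54531223 0.19255705 0.00519945] [-0.94961495  0.55856171 -1.65465794]
[0.54536435 0.19253866 0.00520871] [-0.53474383  0.17967513 -2.47129805]
[0.54532681 0.1925528  0.00520435] [ 0.39004164  0.1309953  -1.3793388 ]
```

Emit:
{"method": "send_rows", "body": {"steps": "-1 0 0 -0.0005 0 0 0;-1 0 0 0 0 0 0;-1 0 0 -0.0005 0 0 0;-1 0 0 0 0 0 0;-1 0 0 0 0 0 0"}}

```text
clock: 9.77
eef_pos: [0.5452, 0.1925, 0.0041]
tool_rot: [0.659, 0.752, -0.0, -0.0]
ft_force: [-1.2, -0.0, -1.5]
grip_width: 0.0319
grasp_force: 59.9
```

Emit:
{"method": "send_rows", "body": {"steps": "-1 0 0 -0.0004 0 0 0;-1 0 0 0 0 0 0;-1 0 0 0 0 0 0;-1 0 0 0 0 0 0;-1 0 0 0 0 0 0"}}

```text
clock: 10.18
eef_pos: [0.5454, 0.1926, 0.0039]
tool_rot: [0.659, 0.752, 0.0, 0.0]
ft_force: [0.2, 0.1, 0.5]
grip_width: 0.032
grasp_force: 60.1
```

Emit:
{"method": "send_rows", "body": {"steps": "-1 0 0 -0.0004 0 0 0;-1 0 0 0 0 0 0;-1 0 0 0 0 0 0;-1 0 0 0 0 0 0;-1 0 0 0 0 0 0"}}

```text
clock: 10.6
eef_pos: [0.5454, 0.1926, 0.0039]
tool_rot: [0.659, 0.752, 0.0, 0.0]
ft_force: [-2.6, -1.3, 6.0]
grip_width: 0.0321
grasp_force: 60.6
```

Seated on the plate with a light 6 N. I'll release, rise, and look.

Emit:
{"method": "send_rows", "body": {"steps": "-0.15 0 0 0 0 0 0;-0.1 0 0 0 0 0 0;0 0 0 0 0 0 0;0.1 0 0 0 0 0 0;0.1 0 0 0 0 0 0"}}

```text
clock: 11.02
eef_pos: [0.5453, 0.1925, 0.0031]
tool_rot: [0.659, 0.752, -0.0, -0.0]
ft_force: [-0.0, -0.4, 0.4]
grip_width: 0.0469
grasp_force: 0.0
```

Emit:
{"method": "send_rows", "body": {"steps": "0.1 0 0 0.003 0 0 0;0.1 0 0 0.01 0 0 0;0.1 0 0 0.02 0 0 0;0.1 0 0 0.03 0 0 0;0.1 0 0 0.03 0 0 0"}}

```text
clock: 11.43
eef_pos: [0.5445, 0.1923, 0.0974]
tool_rot: [0.659, 0.752, -0.001, -0.0]
ft_force: [0.2, 0.0, 0.1]
grip_width: 0.0469
grasp_force: 0.0
```

Emit:
{"method": "send_rows", "body": {"steps": "0.1 -0.01 -0.01 0.03 0 0 0;0 -0.01 -0.02 0.03 0 0 0;-1 -0.01 -0.02 0.01 0 0 0;-1 -0.01 -0.02 0 0 0 0;-1 -0.01 -0.01 0 0 0 0"}}

```text
clock: 11.85
eef_pos: [0.4959, 0.111, 0.169]
tool_rot: [0.66, 0.751, 0.002, 0.002]
ft_force: [-0.6, -0.1, 0.7]
grip_width: 0.0067
grasp_force: 0.0
```

Emit:
{"method": "send_rows", "body": {"steps": "-1 0 0 0 0 0 0;-1 0 0 0 0 0 0;-1 0 0 0 0 0 0;-1 0 0 0 0 0 0;-1 0 0 0 0 0 0"}}

```text
clock: 12.27
eef_pos: [0.4957, 0.1132, 0.1662]
tool_rot: [0.659, 0.752, -0.0, -0.0]
ft_force: [0.1, -0.2, 0.1]
grip_width: 0.0
grasp_force: 0.0
```

```bash
cat >> h.py <<'E'
SO=np.array([551.,192.6]); A=np.radians(7.4); SR=np.array([[np.cos(A),np.sin(A)],[-np.sin(A),np.cos(A)]])
def st(p): return SR@(np.array(p[:2])*1000-SO)
def look():
    c=shot('wrist'); o=c['obs']; W=cloud('wrist')[0]
    S=(W[...,:2]*1000-SO)@SR.T; z=W[...,2]
    f=lambda m:(np.round(cv2.minAreaRect(S[m].astype(np.float32)),1).tolist() if 0 else box(np.dstack([S/1000,z]),m))
    n=(abs(S[...,0])<75)&(abs(S[...,1])<90)
    print('eef',o['eef_pos'],'stage',np.round(st(o['eef_pos']),1),'F',np.round(o['ft_force'],1),o['grip_width'])
    print('guard',f(n&(z>.047)&(z<.0565)&(abs(S[...,1])<34.5)&(S[...,0]<41.5)&(S[...,0]>-40)))
    print('plate',f(n&(z>.036)&(z<.044)))
    print('jaws',f(n&(z>.058)&(z<.066)&(S[...,0]<41.5)),'tabs',f(n&(z>.07)&(z<.08)))
    print('stop',f(n&(z>.056)&(z<.066)&(S[...,0]>38)&(abs(S[...,1])<25)))
    return c
E
python3 -c "
from h import *
c=look()"
```

```text
eef [0.49570223 0.11323188 0.16617317] stage [-65.1 -71.6] F [ 0.1 -0.2  0.1] 6.901647758834137e-06
guard (array([ 9.3,  0.1, 59.8, 64.5, 89.7]), 3381)
plate (array([  0.6,  -4.8, 161.5, 140.6,  89.9]), 24370)
jaws (array([ 11.6,  -0.5,  59.8, 132.5,   0. ]), 3951) tabs (array([ 11.9,  -0.2, 134. ,  34. ,  89.8]), 1224)
stop (array([48.2, -0.6, 39.9, 15.7, 89.2]), 1074)
```

The guard lies at about stage (-6, 0), with its rear edge near x=-23. I'll bring the shut fingers down behind it.

Emit:
{"method": "send_rows", "body": {"steps": "-1 0 0.015 0 0 0 0;-1 0.001 0.02 0 0 0 0;-1 0.001 0.02 -0.01 0 0 0;-1 0.001 0.012 -0.02 0 0 0;-1 0.001 0.0057 -0.03 0 0 0"}}

```text
clock: 12.73
eef_pos: [0.502, 0.1884, 0.1081]
tool_rot: [0.658, 0.753, 0.003, 0.001]
ft_force: [1.5, -0.4, -0.0]
grip_width: 0.0001
grasp_force: 0.0
```

Emit:
{"method": "send_rows", "body": {"steps": "-1 0 0 -0.03 0 0 0;-1 0 0 -0.025 0 0 0;-1 0 0 -0.02 0 0 0;-1 0 0 -0.01 0 0 0;-1 0 0 -0.006 0 0 0"}}

```text
clock: 13.15
eef_pos: [0.4981, 0.1852, 0.0134]
tool_rot: [0.659, 0.752, -0.001, -0.001]
ft_force: [0.1, -0.1, 0.9]
grip_width: 0.0
grasp_force: 0.0
```

Emit:
{"method": "send_rows", "body": {"steps": "-1 0 0 -0.003 0 0 0;-1 0 0 0 0 0 0;-1 0 0 0 0 0 0;-1 0 0 0 0 0 0;-1 0 0 0 0 0 0"}}

```text
clock: 13.57
eef_pos: [0.5003, 0.1856, 0.0135]
tool_rot: [0.659, 0.752, 0.001, 0.001]
ft_force: [0.0, -0.9, -0.7]
grip_width: -0.0002
grasp_force: 0.0
```

```bash
python3 - <<'E'
from h import *
c=look(); s=shot('side')
W=cloud('wrist')[0]; S=(W[...,:2]*1000-SO)@SR.T; z=W[...,2]
m=(abs(S[...,1])<14)&(S[...,0]>-75)&(S[...,0]<-15)&(z>.0425)&(z<.08)
print('finger',box(np.dstack([S/1000,z]),m),np.percentile(z[m],[0,1,5]) if m.sum() else '')
W=cloud('side')[0]; S=(W[...,:2]*1000-SO)@SR.T; z=W[...,2]
m=(abs(S[...,1])<25)&(S[...,0]>-75)&(S[...,0]<-26)&(z>.0425)&(z<.075)
if m.sum(): print('side finger',box(np.dstack([S/1000,z]),m),np.percentile(z[m],[0,5]))
E
```

```text
eef [0.50028769 0.18556211 0.01354492] stage [-51.2  -0.4] F [ 0.  -0.9 -0.7] -0.00024025972388233492
guard (array([ 9.5,  2.6, 55.8, 64.5, 89.2]), 9434)
plate (array([  0.2,   9.3, 140.5, 150.4,   0.2]), 52091)
jaws (array([  7.7,  14.6, 109.2,  96.4,  47.7]), 8261) tabs (array([-19.3,  37.8, 110.1,  26.6,  38.3]), 3594)
stop (array([48. , -0.5, 16.6, 40.9,  0.4]), 3739)
finger (array([-39.8,  -0.2,  49.7,  28. ,   0.8]), 3034) [0.04251493 0.04339839 0.04813322]
side finger (array([-50. ,   3.4,  42.9,  32.6,  76.4]), 56) [0.04289901 0.04380571]
```

Emit:
{"method": "send_rows", "body": {"steps": "-1 0 0 -0.002 0 0 0;-1 0 0 -0.002 0 0 0;-1 0 0 -0.0015 0 0 0;-1 0 0 0 0 0 0;-1 0 0 0 0 0 0"}}

```text
clock: 14.08
eef_pos: [0.4991, 0.1851, 0.0066]
tool_rot: [0.659, 0.752, -0.0, -0.0]
ft_force: [-0.7, -0.0, 0.6]
grip_width: 0.0001
grasp_force: 0.0
```

```bash
python3 - <<'E'
from h import *
c=shot('wrist'); o=c['obs']; print(o['eef_pos'],o['ft_force'])
W=cloud('wrist')[0]; S=(W[...,:2]*1000-SO)@SR.T; z=W[...,2]
m=(abs(S[...,1])<14)&(S[...,0]>-72)&(S[...,0]<-30)
h,e=np.histogram(z[m]*1000,bins=np.arange(38,60,1)); print(dict(zip(e.tolist(),h.tolist())))
m&=(z>.044)&(z<.06); print(box(np.dstack([S/1000,z]),m))
g=(S[...,0]<25)&(S[...,0]>-30)&(abs(S[...,1])<34)&(z>.05)&(z<.055); print('guard',S[g].min(0),S[g].max(0))
E
```

```text
[0.49905162 0.18513895 0.00659626] [-0.66988814 -0.03398841  0.6161304 ]
{38: 8, 39: 422, 40: 1495, 41: 603, 42: 23, 43: 0, 44: 0, 45: 0, 46: 0, 47: 1, 48: 5, 49: 14, 50: 21, 51: 52, 52: 53, 53: 50, 54: 79, 55: 60, 56: 64, 57: 72, 58: 71}
(array([-52.3,   8.4,  27. ,   5.5,   0.3]), 618)
guard [-22.7650533  -22.90163819] [12.58327844 30.82401703]
```

Emit:
{"method": "send_rows", "body": {"steps": "-1 0 0 -0.0025 0 0 0;-1 0.003 0.0004 0 0 0 0;-1 0.003 0.0004 0 0 0 0;-1 0.003 0.0004 0 0 0 0;-1 0.003 0.0004 0 0 0 0"}}

```text
clock: 14.55
eef_pos: [0.5119, 0.187, 0.0044]
tool_rot: [0.659, 0.752, 0.0, 0.0]
ft_force: [0.0, -1.0, 0.4]
grip_width: 0.0
grasp_force: 0.0
```

Emit:
{"method": "send_rows", "body": {"steps": "-1 0.001 0.0001 0 0 0 0;-1 0.001 0.0001 0 0 0 0;-1 0.001 0.0001 0 0 0 0;-1 0.001 0.0001 0 0 0 0;-1 0.002 0.0003 0 0 0 0"}}

```text
clock: 14.97
eef_pos: [0.5169, 0.1874, 0.0042]
tool_rot: [0.659, 0.752, -0.0, -0.0]
ft_force: [-1.5, -1.1, 0.8]
grip_width: -0.0001
grasp_force: 0.7
```

Emit:
{"method": "send_rows", "body": {"steps": "-1 0.002 0.0003 0 0 0 0;-1 0.002 0.0003 0 0 0 0;-1 0.002 0.0003 0 0 0 0;-1 0.002 0.0003 0 0 0 0;-1 0.002 0.0003 0 0 0 0"}}

```text
clock: 15.38
eef_pos: [0.5275, 0.1891, 0.0043]
tool_rot: [0.659, 0.752, -0.0, -0.0]
ft_force: [-2.1, -0.2, -0.2]
grip_width: 0.0001
grasp_force: 0.5
```

```bash
cat >> h.py <<'E'
def g():
    c=shot('wrist'); o=c['obs']; print('eef',np.round(o['eef_pos'],4),'st',np.round(st(o['eef_pos']),1),'F',np.round(o['ft_force'],1))
    W=cloud('wrist')[0]; S=(W[...,:2]*1000-SO)@SR.T; z=W[...,2]
    m=(S[...,0]<40)&(S[...,0]>-30)&(abs(S[...,1])<33)&(z>.0505)&(z<.0545)
    l,n=cv2.connectedComponents(m.astype(np.uint8)); 
    r=cv2.connectedComponentsWithStats(m.astype(np.uint8)); i=1+np.argmax(r[2][1:,4]); q=S[r[1]==i]
    print('guard',cv2.minAreaRect(q.astype(np.float32)),q.min(0),q.max(0)); return c
E
python3 -c "
from h import *
g()"
```

```text
eef [0.5275 0.1891 0.0043] st [-23.8  -0.4] F [-2.1 -0.2 -0.2]
guard ((3.447366714477539, 8.43703556060791), (39.888389587402344, 45.90433883666992), 0.13261060416698456) [-16.49248924 -14.51171042] [23.41001008 31.3924152 ]
```

Emit:
{"method": "send_rows", "body": {"steps": "-1 0.002 0.0003 0 0 0 0;-1 0.002 0.0003 0 0 0 0;-1 0.002 0.0003 0 0 0 0;-1 0.002 0.0003 0 0 0 0;-1 0.002 0.0003 0 0 0 0"}}

```text
clock: 15.85
eef_pos: [0.5375, 0.1906, 0.0043]
tool_rot: [0.659, 0.752, -0.0, 0.0]
ft_force: [-1.0, -0.7, 0.2]
grip_width: 0.0002
grasp_force: 0.5
```

Emit:
{"method": "send_rows", "body": {"steps": "-1 0.0015 0.0002 0 0 0 0;-1 0.0015 0.0002 0 0 0 0;-1 0.0005 0 0 0 0 0;-1 0 0 0 0 0 0;-1 0 0 0 0 0 0"}}

```text
clock: 16.27
eef_pos: [0.5412, 0.191, 0.0045]
tool_rot: [0.659, 0.752, 0.0, 0.0]
ft_force: [-0.1, 0.2, -0.3]
grip_width: -0.0002
grasp_force: 0.1
```

```bash
python3 -c "
from h import *
g()"
```

```text
eef [0.5412 0.191  0.0045] st [-10.   -0.3] F [-0.1  0.2 -0.3]
guard ((17.232215881347656, 8.576613426208496), (45.928199768066406, 40.00689697265625), 89.87428283691406) [ -2.77457725 -14.38958598] [37.23056607 31.54229193]
```

3 mm left; now creeping in until the force builds.

Emit:
{"method": "send_rows", "body": {"steps": "-1 0.0007 0.0001 0 0 0 0;-1 0.0007 0.0001 0 0 0 0;-1 0.0005 0.0001 0 0 0 0;-1 0.0005 0 0 0 0 0;-1 0 0 0 0 0 0"}}

```text
clock: 16.73
eef_pos: [0.5431, 0.1912, 0.0044]
tool_rot: [0.659, 0.752, -0.0, -0.0]
ft_force: [-2.3, -0.8, 1.7]
grip_width: 0.0002
grasp_force: 1.1
```

Emit:
{"method": "send_rows", "body": {"steps": "-1 0.0003 0 0 0 0 0;-1 0.0003 0 0 0 0 0;-1 0.0003 0 0 0 0 0;-1 0 0 0 0 0 0;-1 0 0 0 0 0 0"}}

```text
clock: 17.15
eef_pos: [0.5442, 0.1913, 0.0044]
tool_rot: [0.659, 0.752, 0.0, 0.0]
ft_force: [-1.7, -0.5, 1.0]
grip_width: 0.0002
grasp_force: 1.1
```

Emit:
{"method": "send_rows", "body": {"steps": "-1 0.0003 0 0 0 0 0;-1 0.0003 0.0001 0 0 0 0;-1 0.0002 0 0 0 0 0;-1 0 0 0 0 0 0;-1 0 0 0 0 0 0"}}

```text
clock: 17.57
eef_pos: [0.5449, 0.1913, 0.0044]
tool_rot: [0.659, 0.752, 0.0, 0.0]
ft_force: [-2.3, -0.6, 0.7]
grip_width: 0.0001
grasp_force: 1.3
```

Emit:
{"method": "send_rows", "body": {"steps": "-1 0.0003 0 0 0 0 0;-1 0.0002 0 0 0 0 0;-1 0 0 0 0 0 0;-1 0 0 0 0 0 0;-1 0 0 0 0 0 0"}}

```text
clock: 17.98
eef_pos: [0.545, 0.1913, 0.0043]
tool_rot: [0.659, 0.752, -0.0, -0.0]
ft_force: [-3.3, -1.1, 3.9]
grip_width: -0.0001
grasp_force: 2.3
```

Emit:
{"method": "send_rows", "body": {"steps": "-1 0.0003 0 0 0 0 0;-1 0.0003 0 0 0 0 0;-1 0 0 0 0 0 0;-1 0 0 0 0 0 0;-1 0 0 0 0 0 0"}}

```text
clock: 18.4
eef_pos: [0.5451, 0.1913, 0.0043]
tool_rot: [0.659, 0.752, -0.001, -0.001]
ft_force: [-5.8, -0.6, 4.1]
grip_width: -0.0003
grasp_force: 3.3
```

Emit:
{"method": "send_rows", "body": {"steps": "-1 0.0003 0 0 0 0 0;-1 0 0 0 0 0 0;-1 0 0 0 0 0 0;-1 0 0 0 0 0 0;-1 0 0 0 0 0 0"}}

```text
clock: 18.82
eef_pos: [0.5451, 0.1913, 0.0043]
tool_rot: [0.659, 0.752, -0.001, -0.001]
ft_force: [-6.7, 0.5, 3.7]
grip_width: -0.0001
grasp_force: 3.7
```

Emit:
{"method": "send_rows", "body": {"steps": "-1 0.0005 0.0001 0 0 0 0;-1 0.0005 0 0 0 0 0;-1 0 0 0 0 0 0;-1 0 0 0 0 0 0;-1 0 0 0 0 0 0"}}

```text
clock: 19.23
eef_pos: [0.5451, 0.1913, 0.0042]
tool_rot: [0.659, 0.752, -0.001, -0.001]
ft_force: [-9.0, -0.7, 4.8]
grip_width: -0.0001
grasp_force: 4.9
```

Emit:
{"method": "send_rows", "body": {"steps": "-1 0.0003 0 0 0 0 0;-1 0 0 0 0 0 0;-1 0 0 0 0 0 0;-1 0 0 0 0 0 0;-1 0 0 0 0 0 0"}}

```text
clock: 19.65
eef_pos: [0.5451, 0.1914, 0.0042]
tool_rot: [0.659, 0.752, -0.002, -0.002]
ft_force: [-8.7, -0.6, 7.5]
grip_width: 0.0001
grasp_force: 5.3
```

```bash
python3 -c "
from h import *
g()"
```

```text
eef [0.5451 0.1914 0.0042] st [-6.  -0.5] F [-8.7 -0.6  7.5]
guard ((20.72653579711914, 8.488519668579102), (38.543670654296875, 46.11384963989258), 0.003994557075202465) [  1.45482757 -14.56823086] [39.99978209 31.54578139]
```

Guard's front edge is at the stop face (40 mm), square to 0°. A little more pressure, hold, then back off gently.

Emit:
{"method": "send_rows", "body": {"steps": "-1 0.0005 0 0 0 0 0;-1 0.0005 0 0 0 0 0;-1 0 0 0 0 0 0;-1 0 0 0 0 0 0;-1 0 0 0 0 0 0"}}

```text
clock: 20.12
eef_pos: [0.5452, 0.1914, 0.0042]
tool_rot: [0.659, 0.752, -0.002, -0.002]
ft_force: [-11.1, -0.1, 7.9]
grip_width: 0.0001
grasp_force: 6.6
```

Emit:
{"method": "send_rows", "body": {"steps": "-1 0 0 0 0 0 0;-1 0 0 0 0 0 0;-1 0 0 0 0 0 0;-1 0 0 0 0 0 0;-1 0 0 0 0 0 0"}}

```text
clock: 20.53
eef_pos: [0.5452, 0.1914, 0.0042]
tool_rot: [0.659, 0.752, -0.002, -0.002]
ft_force: [-11.0, -0.9, 7.8]
grip_width: 0.0001
grasp_force: 6.6
```

Emit:
{"method": "send_rows", "body": {"steps": "-1 -0.001 -0.0001 0 0 0 0;-1 -0.002 -0.0003 0 0 0 0;-1 -0.004 -0.0005 0 0 0 0;-1 -0.006 -0.0008 0 0 0 0;-1 -0.01 -0.0013 0 0 0 0"}}

```text
clock: 20.95
eef_pos: [0.5272, 0.1886, 0.0046]
tool_rot: [0.66, 0.752, 0.001, 0.001]
ft_force: [0.5, 1.0, -0.3]
grip_width: -0.0003
grasp_force: 0.0
```

Emit:
{"method": "send_rows", "body": {"steps": "-1 -0.005 -0.0006 0.02 0 0 0;-1 0 0 0.03 0 0 0;-1 0 0 0.03 0 0 0;-1 0 0 0.02 0 0 0;-1 0 0 0 0 0 0"}}

```text
clock: 21.37
eef_pos: [0.5249, 0.1891, 0.1099]
tool_rot: [0.659, 0.752, 0.005, 0.003]
ft_force: [1.3, -0.5, -0.0]
grip_width: -0.0001
grasp_force: 0.0
```

```bash
python3 -c "
from h import *
g()"
```

```text
eef [0.5249 0.1891 0.1099] st [-26.4  -0.1] F [ 1.3 -0.5 -0. ]
guard ((23.259605407714844, 1.2460880279541016), (33.951210021972656, 60.18019485473633), 0.5265666246414185) [  6.02390871 -28.84200974] [39.99813504 31.34217393]
```

The guard stays at (23.3, 1.2), square. Next, the right jaw: go outside its tab, fingers shut.

Emit:
{"method": "send_rows", "body": {"steps": "-1 0.007 -0.012 0 0 0 0;-1 0.012 -0.02 0 0 0 0;-1 0.012 -0.02 0 0 0 0;-1 0.012 -0.02 0 0 0 0;-1 0.0067 -0.0123 0 0 0 0"}}

```text
clock: 21.83
eef_pos: [0.5707, 0.1006, 0.1024]
tool_rot: [0.66, 0.751, -0.001, -0.0]
ft_force: [-0.3, 0.6, -0.3]
grip_width: 0.0
grasp_force: 0.0
```

Emit:
{"method": "send_rows", "body": {"steps": "-1 0 0 -0.01 0 0 0;-1 0 0 -0.025 0 0 0;-1 0 0 -0.025 0 0 0;-1 0 0 -0.02 0 0 0;-1 0 0 -0.012 0 0 0"}}

```text
clock: 22.25
eef_pos: [0.567, 0.1033, 0.0081]
tool_rot: [0.659, 0.752, -0.002, -0.002]
ft_force: [-0.1, 1.0, -0.0]
grip_width: 0.0
grasp_force: 0.0
```

Emit:
{"method": "send_rows", "body": {"steps": "-1 0 0 -0.005 0 0 0;-1 0 0 0 0 0 0;-1 0 0 0 0 0 0;-1 0 0 0 0 0 0;-1 0 0 0 0 0 0"}}

```text
clock: 22.67
eef_pos: [0.5713, 0.1039, 0.0085]
tool_rot: [0.659, 0.752, 0.001, 0.001]
ft_force: [0.1, -0.3, -0.2]
grip_width: -0.0001
grasp_force: 0.0
```

```bash
cat >> h.py <<'E'
def j():
    c=shot('wrist'); o=c['obs']; print('eef',np.round(o['eef_pos'],4),'st',np.round(st(o['eef_pos']),1),'F',np.round(o['ft_force'],1),'Fst',np.round(SR@o['ft_force'][:2],1))
    W=cloud('wrist')[0]; S=(W[...,:2]*1000-SO)@SR.T; z=W[...,2]; Q=np.dstack([S/1000,z])
    for n,m in dict(guard=(S[...,0]<41)&(S[...,0]>3)&(abs(S[...,1])<32)&(z>.0505)&(z<.0545),
      Ltab=(S[...,1]>40)&(S[...,1]<75)&(abs(S[...,0]-12)<22)&(z>.07)&(z<.078),Rtab=(S[...,1]<-35)&(S[...,1]>-75)&(abs(S[...,0]-12)<22)&(z>.072)&(z<.077),
      Ljaw=(S[...,1]>20)&(S[...,1]<64)&(abs(S[...,0]-12)<34)&(z>.058)&(z<.0655),Rjaw=(S[...,1]<-20)&(S[...,1]>-62)&(abs(S[...,0]-12)<34)&(z>.058)&(z<.0655)).items():
        if m.sum()>20: print(n,S[m].min(0).round(1),S[m].max(0).round(1),box(Q,m))
    return c
E
python3 -c "
from h import *
j()"
```

```text
eef [0.5713 0.1039 0.0085] st [  8.7 -90.6] F [ 0.1 -0.3 -0.2] Fst [ 0.  -0.3]
guard [  6.7 -29. ] [41.  13.9] (array([23.9, -7.5, 42.9, 34.3, 90. ]), 10528)
Rtab [ -4.9 -67.7] [ 29.2 -58.9] (array([ 12.1, -63.3,   8.7,  34.1,  89.7]), 2326)
Rjaw [-18.1 -59.9] [ 46.  -20.1] (array([ 14. , -40.1,  64.2,  39.8,   0.3]), 7542)
```

Emit:
{"method": "send_rows", "body": {"steps": "-1 0.003 0.0004 0 0 0 0;-1 -0.0004 0.003 0 0 0 0;-1 -0.0004 0.003 0 0 0 0;-1 -0.0003 0.002 0 0 0 0;-1 -0.0001 0.001 0 0 0 0"}}

```text
clock: 23.13
eef_pos: [0.572, 0.1134, 0.0074]
tool_rot: [0.659, 0.752, 0.0, -0.0]
ft_force: [0.5, 0.4, -0.1]
grip_width: -0.0001
grasp_force: 0.0
```

Emit:
{"method": "send_rows", "body": {"steps": "-1 -0.0001 0.001 0 0 0 0;-1 -0.0001 0.001 0 0 0 0;-1 -0.0001 0.001 0 0 0 0;-1 -0.0001 0.001 0 0 0 0;-1 -0.0001 0.001 0 0 0 0"}}

```text
clock: 23.55
eef_pos: [0.5715, 0.1173, 0.0073]
tool_rot: [0.659, 0.752, -0.0, 0.0]
ft_force: [-1.1, -2.6, 0.1]
grip_width: 0.0
grasp_force: 1.1
```

Emit:
{"method": "send_rows", "body": {"steps": "-1 -0.0002 0.001 0 0 0 0;-1 -0.0002 0.0015 0 0 0 0;-1 -0.0002 0.0015 0 0 0 0;-1 -0.0001 0.001 0 0 0 0;-1 0 0 0 0 0 0"}}

```text
clock: 23.97
eef_pos: [0.5708, 0.1232, 0.0073]
tool_rot: [0.659, 0.752, 0.0, -0.0]
ft_force: [-0.0, -1.5, 0.0]
grip_width: -0.0
grasp_force: 0.8
```

```bash
python3 -c "
from h import *
j()"
```

```text
eef [0.5708 0.1232 0.0073] st [ 10.7 -71.4] F [-0.  -1.5  0. ] Fst [-0.2 -1.5]
guard [  6.4 -29.2] [41.  31.3] (array([23.9,  1.1, 34.5, 60.4,  0.5]), 14942)
Rtab [ -4.9 -64.9] [ 29.  -51.6] (array([ 12. , -58.3,  13.3,  34. ,  89.8]), 2584)
Rjaw [-17.9 -53.2] [ 45.8 -20. ] (array([ 14.4, -39.1,  66.9,  31.4,   6.9]), 7295)
```

Emit:
{"method": "send_rows", "body": {"steps": "-1 -0.0001 0.001 0 0 0 0;-1 -0.0001 0.001 0 0 0 0;-1 -0.0001 0.001 0 0 0 0;-1 -0.0001 0.0007 0 0 0 0;-1 0 0.0005 0 0 0 0"}}

```text
clock: 24.43
eef_pos: [0.5703, 0.1272, 0.0073]
tool_rot: [0.659, 0.752, -0.0, -0.0]
ft_force: [-0.6, -2.4, -0.4]
grip_width: 0.0
grasp_force: 1.0
```

Emit:
{"method": "send_rows", "body": {"steps": "-1 0 0.0004 0 0 0 0;-1 0 0.0004 0 0 0 0;-1 0 0.0004 0 0 0 0;-1 0 0 0 0 0 0;-1 0 0 0 0 0 0"}}

```text
clock: 24.85
eef_pos: [0.5702, 0.1282, 0.0073]
tool_rot: [0.659, 0.752, -0.0, -0.0]
ft_force: [-2.3, -3.3, 0.5]
grip_width: -0.0001
grasp_force: 1.6
```

Emit:
{"method": "send_rows", "body": {"steps": "-1 0 0.0003 0 0 0 0;-1 0 0.0003 0 0 0 0;-1 0 0.0002 0 0 0 0;-1 0 0 0 0 0 0;-1 0 0 0 0 0 0"}}

```text
clock: 25.27
eef_pos: [0.5703, 0.129, 0.0072]
tool_rot: [0.659, 0.752, -0.0, -0.0]
ft_force: [-1.3, -3.1, 1.2]
grip_width: -0.0002
grasp_force: 1.7
```

Emit:
{"method": "send_rows", "body": {"steps": "-1 0 0.0004 0 0 0 0;-1 0 0.0003 0 0 0 0;-1 0 0.0002 0 0 0 0;-1 0 0 0 0 0 0;-1 0 0 0 0 0 0"}}

```text
clock: 25.68
eef_pos: [0.5703, 0.129, 0.0073]
tool_rot: [0.66, 0.752, -0.001, 0.0]
ft_force: [-2.4, -6.2, 1.1]
grip_width: 0.0001
grasp_force: 2.9
```

Emit:
{"method": "send_rows", "body": {"steps": "-1 0 0.0003 0 0 0 0;-1 0 0.0003 0 0 0 0;-1 0 0.0002 0 0 0 0;-1 0 0 0 0 0 0;-1 0 0 0 0 0 0"}}

```text
clock: 26.1
eef_pos: [0.5703, 0.1289, 0.0073]
tool_rot: [0.66, 0.751, -0.001, 0.001]
ft_force: [-3.0, -8.0, 2.3]
grip_width: -0.0004
grasp_force: 3.9
```

```bash
python3 -c "
from h import *
j()"
```

```text
eef [0.5703 0.1289 0.0073] st [ 10.9 -65.6] F [-3.  -8.   2.3] Fst [-4.  -7.5]
guard [  3.1 -30.8] [41.  29.8] (array([22.2, -0.5, 60.6, 37.9, 89.7]), 14579)
Rtab [ -4.8 -58.9] [ 29.2 -45.7] (array([ 12.2, -52.3,  34. ,  13.2,   0.1]), 2581)
Ljaw [-17.7  28.9] [42.4 36. ] (array([12.4, 32.5,  7.1, 60.2, 89.9]), 4896)
Rjaw [-18. -59.] [ 45.9 -20. ] (array([ 15.8, -42.3,  66.7,  34.7,   9.5]), 7320)
```

The jaws have stalled on the blank (force rising, no more travel). I'll press a bit more, hold, and withdraw.

Emit:
{"method": "send_rows", "body": {"steps": "-1 -0.0001 0.0006 0 0 0 0;-1 0 0.0006 0 0 0 0;-1 -0.0001 0.0005 0 0 0 0;-1 0 0.0003 0 0 0 0;-1 0 0 0 0 0 0"}}

```text
clock: 26.57
eef_pos: [0.5703, 0.1288, 0.0073]
tool_rot: [0.66, 0.751, -0.003, 0.002]
ft_force: [-1.9, -13.4, 3.2]
grip_width: 0.0
grasp_force: 6.4
```

Emit:
{"method": "send_rows", "body": {"steps": "-1 0 0 0 0 0 0;-1 0 0 0 0 0 0;-1 0 0 0 0 0 0;-1 0 0 0 0 0 0;-1 0 0 0 0 0 0"}}

```text
clock: 26.98
eef_pos: [0.5702, 0.1288, 0.0073]
tool_rot: [0.66, 0.751, -0.003, 0.002]
ft_force: [-1.8, -12.6, 3.4]
grip_width: -0.0001
grasp_force: 6.4
```

Emit:
{"method": "send_rows", "body": {"steps": "-1 0 0 0 0 0 0;-1 0 0 0 0 0 0;-1 0 0 0 0 0 0;-1 0 0 0 0 0 0;-1 0 0 0 0 0 0"}}

```text
clock: 27.4
eef_pos: [0.5703, 0.1288, 0.0073]
tool_rot: [0.66, 0.751, -0.003, 0.002]
ft_force: [-2.2, -12.6, 2.7]
grip_width: 0.0005
grasp_force: 6.4
```

Emit:
{"method": "send_rows", "body": {"steps": "-1 0.0001 -0.001 0 0 0 0;-1 0.0002 -0.002 0 0 0 0;-1 0.0005 -0.004 0 0 0 0;-1 0.001 -0.008 0 0 0 0;-1 0.001 -0.01 0 0 0 0"}}

```text
clock: 27.82
eef_pos: [0.5741, 0.1086, 0.0077]
tool_rot: [0.659, 0.752, 0.001, 0.0]
ft_force: [-0.1, 0.2, 0.3]
grip_width: 0.0002
grasp_force: 0.0
```

Emit:
{"method": "send_rows", "body": {"steps": "-1 0.001 -0.01 0.01 0 0 0;-1 0 -0.01 0.03 0 0 0;-1 -0.005 -0.01 0.03 0 0 0;-1 -0.005 0 0.03 0 0 0;-1 0 0 0.02 0 0 0"}}

```text
clock: 28.23
eef_pos: [0.565, 0.0767, 0.1315]
tool_rot: [0.66, 0.751, 0.002, 0.001]
ft_force: [-0.1, 0.3, 0.2]
grip_width: 0.0001
grasp_force: 0.0
```

Emit:
{"method": "send_rows", "body": {"steps": "-1 0 0 0 0 0 0;-1 0 0 0 0 0 0;-1 0 0 0 0 0 0;-1 0 0 0 0 0 0;-1 0 0 0 0 0 0"}}

```text
clock: 28.65
eef_pos: [0.5631, 0.0776, 0.1259]
tool_rot: [0.659, 0.752, -0.001, -0.001]
ft_force: [-0.4, -0.2, -1.0]
grip_width: 0.0002
grasp_force: 0.0
```

```bash
python3 -c "
from h import *
c=j()
W=cloud('wrist')[0]; S=(W[...,:2]*1000-SO)@SR.T; z=W[...,2]
m=(z>.05)&(z<.055)&(abs(S[...,1])<29)&(S[...,0]>0)&(S[...,0]<42)
for y in range(-26,27,8):
    k=m&(abs(S[...,1]-y)<3); print(y,np.percentile(S[k][:,0],[1,99]).round(1))
f=c['frame']; v,u=np.where((abs(S[...,0])<72)&(abs(S[...,1])<88)&(z>.03)); a,b,d,e=v.min(),v.max(),u.min(),u.max()
cv2.imwrite('pics/w9.png',cv2.resize(f[a:b,d:e,::-1],None,fx=2,fy=2)[:600,:800]); print(a,b,d,e)
"
```

```text
eef [0.5631 0.0776 0.1259] st [  -2.8 -115.6] F [-0.4 -0.2 -1. ] Fst [-0.5 -0.1]
guard [  6.2 -29.8] [40.9 18.6] (array([23.5, -5.7, 34.8, 48.4,  0.1]), 3756)
Rtab [ -4.5 -54.3] [ 28.9 -46.4] (array([ 12.2, -50.4,   7.9,  33.4,  90. ]), 716)
Rjaw [-17.8 -46.4] [ 45.9 -20. ] (array([ 14.1, -33.2,  63.7,  26.4,   0. ]), 2350)
-26 [ 6.6 39.7]
-18 [ 6.5 40.7]
-10 [ 6.4 40.6]
-2 [ 6.3 40.6]
6 [ 6.2 40.6]
14 [ 6.7 40.8]Traceback (most recent call last):
  File "<string>", line 7, in <module>
    k=m&(abs(S[...,1]-y)<3); print(y,np.percentile(S[k][:,0],[1,99]).round(1))
                                     ~~~~~~~~~~~~~^^^^^^^^^^^^^^^^^^
    return _quantile_unchecked(
        a, q, axis, out, overwrite_input, method, keepdims, weights)
    return _ureduce(a,
                    func=_quantile_ureduce_func,
    ...<5 lines>...
                    overwrite_input=overwrite_input,
                    method=method)
    r = func(a, **kwargs)
    result = _quantile(arr,
                       quantiles=q,
    ...<2 lines>...
                       out=out,
                       weights=wgt)
    slices_having_nans = np.isnan(arr[-1, ...])
                                  ~~~^^^^^^^^^
IndexError: index -1 is out of bounds for axis 0 with size 0
```

The guard spans stage x 6.4 to 40.6 (stop face at 40.5) and is square. The right jaw's origin is at about -38, which is the snug value, and the arm is clear. I'll hand in.

```bash
python3 -c "
from workcell import *
print(job_done())"
```

```text
the job is handed in; nothing more can be done
None
```

The guard blank is loaded and handed in at about 29 s: centred to within about 1 mm, square, against the back stop (about 11 N held) and gripped by both jaws (about 13 N held), with no other items touched; the left jaw was out of view in the last look, last measured closed on the blank while I was pressing.

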